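Take the press roll off a ring-rolling machine with a left-hand nut

ROBOT

A 7-joint arm with a two-finger parallel gripper is mounted at the origin on the work surface. World frame = base frame: x ahead of the robot, y to its left, z up, the work surface at z = 0. Lengths are in mm, angles in rad, forces in N, time in s.
With the tool pointing down it reaches from about 425 to 875 mm from the base axis. Payload 9.9 kg.
Tool frame: the origin (TCP) lies midway between the tips of the shut fingers; the grasp point (between the pads) lies 19 mm behind it; x points along the fingers, y is the direction in which the jaws open and shut, and the axes are right-handed (so a half turn about x gives the same grasp; the last joint's range is limited). The gripper opens to 85 mm and grips with 20 to 120 N. Pads are 22 mm wide; open, the fingers measure 114 mm over their backs; the gripper's body (76 mm by 85 mm) begins 54 mm behind the grasp point. The pads swing forward as they close: fully open they stand 13 mm farther back than shut.
Start: joints at [-1.251, 0.576, 0.025, 1.437, -0.015, 1.129, -0.057], TCP at [265.211, 620.719, 231.289] pointing down, gripper open.
Joint ranges: [-2.76, 2.76], [-0.34, 2.15], [-1.52, 1.57], [0.19, 2.46], [-1.09, 4.23], [0.17, 1.99], [-2.82, 2.82]. Speed limits (rad/s): [2.22, 2.22, 3.01, 3.01, 3.14, 3.14, 3.14].

INTERFACE

Orientations are given as a unit quaternion [x, y, z, w].
In Python, from station import robot gives the robot as it stands.
- The arm moves only by the shell command python3 -m crank 'ROWS' [OPENING] [FORCE]. ROWS is JSON, one flat list of numbers, 4 for each row, row after row: the shift along the tool's x, y, z in units of 40 mm (1.0 is 40 mm), then the turn about the tool's x in units of 8 degrees (1.0 is 8 degrees). A call has 1 to 8 rows; each row shifts and turns the commanded pose from where the row before left it, along the tool's axes as they then stand; what a row does not reach is not made up. A row lasts 1/10 s, in which the tool goes at most 50 mm and 8.59 degrees, less where a joint would pass 70% of its speed; a pose out of reach is approached as far as the arm can. A call is refused whole if a number of a shift passes 1 or a number of a turn 1, either way. A call with a gripper value outside its range is refused whole. OPENING is the opening, from 0 (shut) to 1 (fully open), set as the call begins (- or left out, the last holds). The fingers move at their own pace and stop on an object; FORCE is the grip in N (left out, the last holds). Time passes only in rows, so rows that do not move let the fingers close. It gives the time, the measured TCP pose, the force and the opening at its end, in the units of the state.
- robot.observe(): the state, without advancing time (a new reading comes with each control period).
- robot.capture(name): name is "scene" or "side" or "wrist"; returns the picture (384x512x3 uint8, red, green, blue); there is no depth.
- robot.get_calibration(name): a dict with "fov_y" (degrees; the focal length in pixels is half the picture's height over the tangent of half this angle, whatever the lens; pixels are square), "cx", "cy" (the principal point, pixels), "position" and "orientation" of the camera in the world. Camera axes: x right, y up, looking along -z (the intrinsics and any distortion apply to the point x, -y, -z); pixel columns grow to the right and rows downward; lengths in mm; the calibration is good to about 2 mm. A picture is of the moment at which its call begins: read the wrist's pose just before it. get_calibration takes no time and is no camera call; for the wrist camera it gives the pose at the moment of the call.
- robot.sign_off(): hands the job in, once; it reports no verdict.
Trained networks look in the newest picture that a camera, given by its name, has taken for a name from the list of things; names that differ only in an ending like _2 or _b are one class to them, and where a whole thing is asked for, a point or a joint stands for the part that bears it (a point fixed in the world has none). Each returns a list of dicts, best first, with "p" (0 to 1); they miss things now and then, are a little off and sometimes report something else, mostly with a low value. They report only what shows in the picture. A call takes as long as a camera call. They do not tell look-alikes from the thing itself.
- robot.search_frame(camera, thing): "box" ([left, top, right, bottom] in pixels, round what is visible of it).
The state is a dict: "time_s": time; "joint_positions": joint angles; "dq": joint speeds; "tau": joint torques, N m; "tool_pos": TCP position; "eef_rot": TCP orientation; "contact_force": force on the tool from outside, world axes, zero at the start; "torque": the same for the moment, N m; "gripper_width": finger opening in mm.
Only numpy, scipy, OpenCV 4.12 (cv2) and the standard library are available. Lean on these libraries where they do the work, as an engineer would, in place of code of your own. Each camera call takes 0.05 s, during which the arm holds its last target.

TASK

Take the front forming roll off the bench ring roller. Its nut has a left-hand thread, so find its flats and slacken it clockwise, feeling for the direction with a light hand, until it just meets the cross pin in the shaft (force it neither tighter nor against the pin). Then draw the freed open washer out sideways without forcing it and lay it in the steel tray, lift the roll straight up over the nut and set it down flat in the tray, gently and without knocking anything else about.

Things in the scene. Friction and masses are not known exactly. Their poses are not given: they have to be found in the camera images.
- bender: bench ring-rolling machine bolted down: green cast box 230 (x) x 240 (y) mm, face plate at z = 100 mm, three upright shafts with steel rolls 68 mm in diameter, each held by an open washer and a hexagon nut, grey motor low at the back; origin at the centre of its underside, x to its back. Front shaft, the one to clear: axis at (-55, 0) mm. Rear shafts, to be left: (50, +-66) mm
- nut_top (a point): centre of the top of the front steel nut, 169 mm above the bench when tight; axes as the machine, not turning with the nut. Hexagon 36 mm across flats, 41.6 over corners, 22 mm high, groove round its corners (left-hand mark). Its flats face any way, and it starts tight or up to 1.2 rad short of it, unknown. About 0.5 N m turns it; tight or at the pin it goes solid; 1.2 N m is too much
- shaft_end (a point): top end of the front shaft, 179 mm above the bench; axes as the machine. Below it: collar 60 mm in diameter to z = 110 mm, on which the roll stands; seat 44 mm in diameter to 138 mm; then thread 24 mm in diameter, left-hand, 5 mm a turn: the nut rises 0.8 mm per rad clockwise seen from above, from fully tight until a cross pin through the shaft stops it, 2.5 rad (2 mm) higher
- washer: dark steel open (C-shaped) washer under the front nut, 62 mm across, 5 mm thick, 0.1 kg, with a rim 2 mm high that holds it round the nut until the nut nears its pin, and a slot 26 mm wide that opens to its -x; origin on the axis of its round part at the underside (142 mm above the bench at the start), x towards its ear. It comes off by sliding along its +x, clear after 40 mm
- roll: steel roll on the front shaft, 68 mm in diameter, 32 mm high, bore 46 mm (goes over the nut), shallow groove round its middle; origin at the centre of its underside, z up its axis; about 0.45 kg
- tray: open steel parts tray fixed on the bench to the left or right of the machine, 250 (x) x 170 (y) mm outside, 28 mm high, walls and floor 4 mm; origin at the centre of its underside
- bin: grey plastic bin 220 x 160 x 90 mm with pipe couplings in it, on the other side; leave alone; origin at the centre of its underside
- oil_can: red oil can 70 mm in diameter with a spout, 128 mm high, on the bench at the back left of the machine; leave alone; origin at the centre of its underside
- spanner: steel spanner 220 mm long lying on the bench in front of the machine; leave alone; origin at mid length on the underside
- coupling: galvanised pipe coupling 100 mm in diameter, 90 mm high, open at both ends, at the back right of the machine; leave alone; origin at the centre of its underside
- lug (a point): top centre of the upright grip lug on the washer's ear, 47 mm from the washer's origin along its x; lug 8 mm (x) by 12 mm (y), from 5 to 29 mm above the washer's underside, ear 20 mm wide, ending 5 mm past it
There are look-alikes about, which are no part of the job. Leave any orange look-alike of the roll alone.

How it is judged (in metres and radians):
On the way, in this order (a step that is already met when the one before it is completed fails the run):
1. the nut is slackened clockwise until it meets the pin (within 0.16 mm, 0.2 rad), with the washer still round the shaft (z of nut_top in the frame of shaft_end above -0.00787 m and horizontal distance between washer and shaft_end below 0.006 m), for 0.1 s.
2. the washer is drawn off the shaft, with the roll still on it (horizontal distance between washer and shaft_end above 0.04 m and horizontal distance between roll and shaft_end below 0.006 m), for 0.1 s.
At the end, for the whole second after the job is handed in: The nut is up at the pin (within 0.3 mm); the washer lies in the tray (origin within its walls, under 45 mm above the bench); the roll stands flat on the tray's floor within its walls (tilt under 0.12 rad, origin under 12 mm above the tray's underside); both at rest (z of nut_top in the frame of shaft_end above -0.00801 m and x of washer in the frame of tray between -0.121 and 0.121 m and y of washer in the frame of tray between -0.081 and 0.081 m and z of washer in the frame of tray below 0.045 m and x of roll in the frame of tray between -0.095 and 0.095 m and y of roll in the frame of tray between -0.055 and 0.055 m and z of roll in the frame of tray below 0.012 m and angle between roll's own z axis and vertical below 0.12 rad and linear speed of each of washer, roll below 0.02 m/s); the robot touches nothing.
It fails at once if the nut is forced: screwed 0.06 mm past fully tight, or 0.06 mm past its stop at the pin (z of nut_top in the frame of shaft_end below -0.00976 m or z of nut_top in the frame of shaft_end above -0.007651 m).
It fails at once if the washer is forced against the nut or the shaft (over 15 N) (contact force between washer and bender above 15 N).
It fails at once if the roll is forced against the shaft, or pressed down on it (over 30 N) (contact force between roll and bender above 30 N).
It fails at once if the roll or the washer is dropped or pressed hard into the tray (over 80 N) (contact force between any of roll, washer and tray above 80 N).
It fails at once if a bystander is knocked about (moved over 20 mm) (distance of any of bin, oil_can, spanner, coupling from where it was at the start of the episode above 0.02 m).
It also fails if it takes over 72 s, if anything falls off the work surface, if the arm or the gripper's body presses on something with over 40 N, if the wrist force passes 120 N, or if a joint passes its speed limit or range.

## Working session

There is one attempt and no reset: what is moved stays moved. The work goes in short steps, Python scripts to look and compute and a shell command to move; the robot and the scene stay as the last step left them, time stands still between calls to the robot, and variables do not carry over. Pictures are saved under pics/ and viewed, and the job is handed in when it is done.

```bash
ls -la; mkdir -p pics
cat > h.py <<'E'
import numpy as np, cv2, json
from scipy.spatial.transform import Rotation as R
from station import robot
def cap(n,f):
    im=robot.capture(n); cv2.imwrite('pics/'+f+'.png',im[:,:,::-1]); return im
def cal(n): return robot.get_calibration(n)
def proj(c,P):
    P=np.atleast_2d(P); Rm=R.from_quat(c['orientation']).as_matrix()
    q=(P-np.array(c['position']))@Rm
    f=192/np.tan(np.radians(c['fov_y'])/2)
    return np.c_[c['cx']+f*q[:,0]/-q[:,2], c['cy']-f*q[:,1]/-q[:,2]]
def ray(c,u,v,z):
    f=192/np.tan(np.radians(c['fov_y'])/2)
    d=R.from_quat(c['orientation']).apply([(u-c['cx'])/f,-(v-c['cy'])/f,-1])
    p=np.array(c['position']); return p+d*(z-p[2])/d[2]
E
python3 - <<'E'
from h import *
print(robot.observe())
for n in ['scene','side','wrist']:
    print(n,cal(n)); cap(n,n+'0')
print(robot.observe()['time_s'])
E
```

```text
total 12
drwxr-xr-x  3 agent agent 4096 Dec  7 14:54 .
drwxr-xr-x 23 root  root  4096 Dec  7 14:54 ..
drwxr-xr-x  2 agent agent 4096 Dec  7 14:54 pics
{'time_s': 0.0, 'joint_positions': array([-1.25081481,  0.57649127,  0.02485807,  1.43792583, -0.01499609,
        1.12897185, -0.05651306]), 'dq': array([ 0.00062942,  0.0012314 , -0.00051189, -0.00149748, -0.00063964,
        0.00259198,  0.00023243]), 'tau': array([-1.34789448e-04, -7.65752864e+01,  2.25080319e+00, -2.85955811e+01,
        1.53445755e-02,  1.30034890e-02,  8.05927613e-06]), 'tool_pos': array([265.03273908, 620.30131646, 230.46412209]), 'eef_rot': array([ 0.14122282,  0.69282683, -0.14235063,  0.69266399]), 'contact_force': array([ 0.73151319, -0.52123273, -0.4009674 ]), 'torque': array([0.03688853, 0.0316318 , 0.01240101]), 'gripper_width': 85.65012143306042}
scene {'fov_y': 55.762595376908465, 'cx': 248.91317161804352, 'cy': 192.53820843340532, 'position': array([1221.86013149, -373.12615162,  787.12852713]), 'orientation': array([0.36745743, 0.22468072, 0.45547495, 0.77912527])}
side {'fov_y': 48.14146955945515, 'cx': 246.26654266325266, 'cy': 193.9409421944931, 'position': array([ 508.30772772, -820.19659625,  755.90217524]), 'orientation': array([ 4.39025614e-01, -7.17147062e-04, -2.75867285e-02,  8.98050649e-01])}
wrist {'fov_y': 61.81237426167016, 'cx': 254.50247804928702, 'cy': 189.70813301986132, 'position': array([205.87301021, 647.00043308, 374.13692782]), 'orientation': array([-0.10969612, -0.07134656,  0.54633341,  0.82728244])}
0.15
```

View pics/scene0.png

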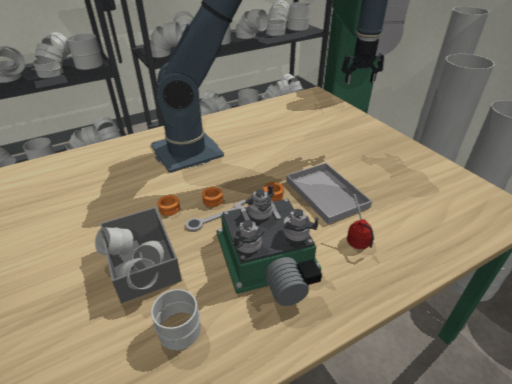

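View pics/side0.png

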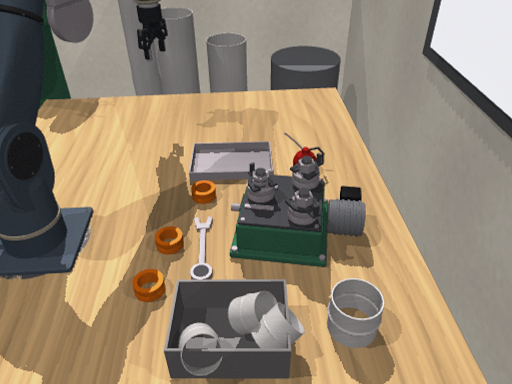

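View pics/wrist0.png

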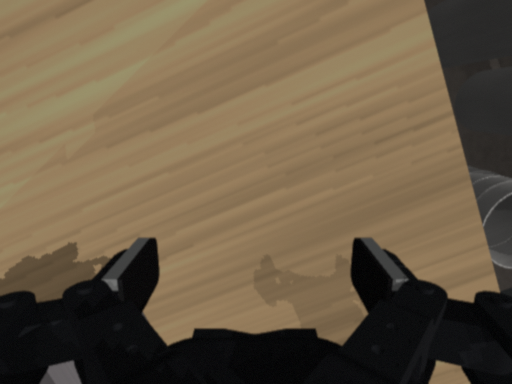

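Run:
```python
from h import *
for n in ['scene','side']:
  for t in ['bender','nut_top','washer','roll','tray','lug']:
    for d in robot.search_frame(n,t)[:4]: print(n,t,np.round(d['box']),round(d['p'],2))
```

```text
scene bender [216. 191. 320. 306.] 0.91
scene bender [185. 198. 244. 232.] 0.15
scene nut_top [217. 194. 321. 308.] 0.71
scene nut_top [251. 194. 267. 203.] 0.64
scene washer [246. 187. 273. 212.] 0.65
scene washer [185. 199. 247. 232.] 0.44
scene roll [159. 198. 177. 216.] 0.83
scene roll [204. 184. 224. 208.] 0.78
scene roll [ 93. 207. 179. 300.] 0.72
scene roll [264. 179. 284. 199.] 0.61
scene tray [286. 163. 370. 224.] 0.96
scene lug [247. 187. 272. 212.] 0.68
side bender [231. 156. 363. 269.] 0.92
side nut_top [254. 174. 267. 186.] 0.57
side washer [248. 164. 276. 190.] 0.65
side roll [247. 186. 275. 200.] 0.85
side roll [189. 181. 217. 204.] 0.74
side roll [154. 228. 184. 257.] 0.71
side roll [131. 271. 167. 300.] 0.59
side tray [190. 141. 273. 181.] 0.56
side lug [327. 277. 384. 348.] 0.65
side lug [248. 162. 278. 193.] 0.64
```

Run:
```python
from h import *
S=cv2.imread('pics/scene0.png');D=cv2.imread('pics/side0.png')
a=cv2.resize(S[170:320,200:380],None,fx=4,fy=4,interpolation=cv2.INTER_CUBIC)
b=cv2.resize(D[130:280,185:375],None,fx=4,fy=4,interpolation=cv2.INTER_CUBIC)
cv2.imwrite('pics/sc.png',a);cv2.imwrite('pics/sd.png',b)
cs,cd=cal('scene'),cal('side')
for n,c,uv in [('scene',cs,(259,198)),('side',cd,(260.5,180))]:
    print(n,ray(c,*uv,169))
for n,c,uv in [('scene',cs,[(286,180),(325,163),(370,205),(330,222)]),('side',cd,[(191,165),(191,145),(272,145),(272,180)])]:
    print(n,[np.round(ray(c,*q,28)) for q in uv])
```

```text
scene [5.82443609e+02 4.75079735e-01 1.69000000e+02]
side [568.18545624 -17.30022306 169.        ]
scene [array([399., 216.,  28.]), array([384., 397.,  28.]), array([642., 372.,  28.]), array([641., 214.,  28.])]
side [array([379., 270.,  28.]), array([373., 386.,  28.]), array([634., 363.,  28.]), array([615., 173.,  28.])]
```

View pics/sc.png

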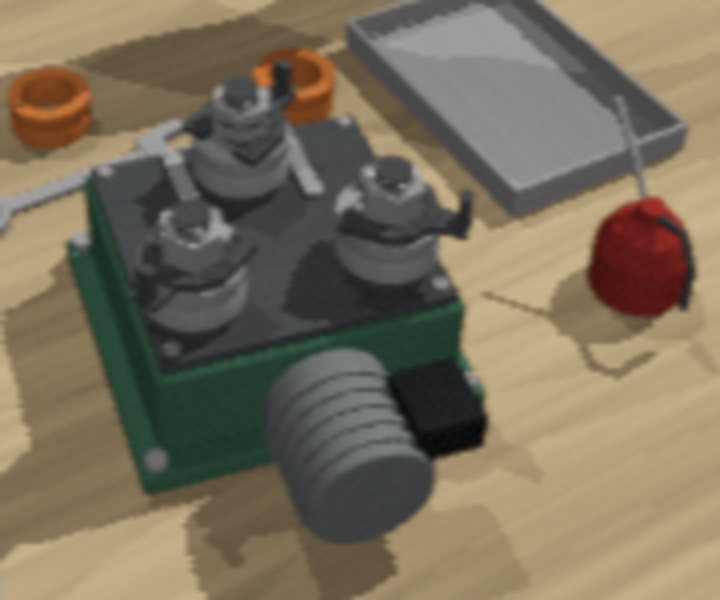

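View pics/sd.png

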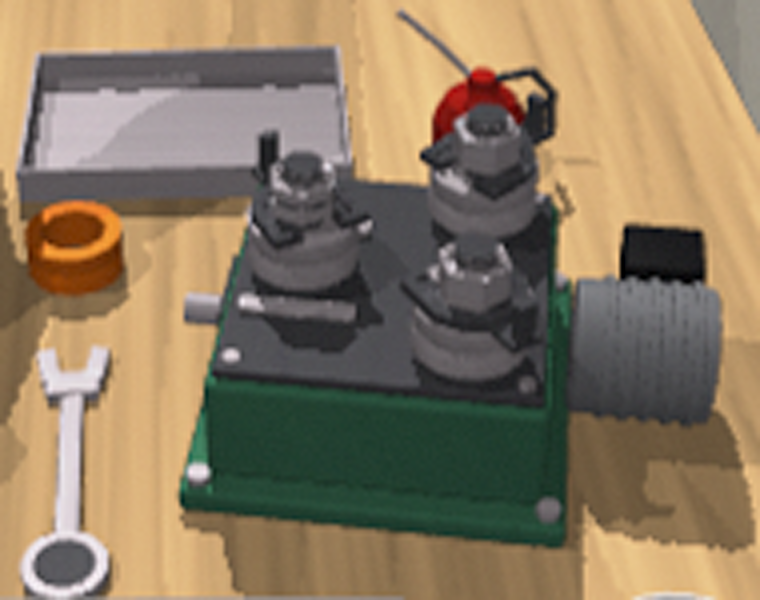

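Run:
```python
from h import *
cs,cd=cal('scene'),cal('side')
def tri(a,b):
    # intersect rays
    p1=np.array(cs['position']);p2=np.array(cd['position'])
    d1=ray(cs,*a,0)-p1;d2=ray(cd,*b,0)-p2
    A=np.c_[d1,-d2];s=np.linalg.lstsq(A,p2-p1,rcond=None)[0]
    q1=p1+s[0]*d1;q2=p2+s[1]*d2
    return np.round((q1+q2)/2,1),np.round(np.linalg.norm(q1-q2),1)
print('shaft end',tri((260,192.5),(261.3,171)))
print('lug',tri((270.7,186.5),(252,164.5)))
print('shaft L',tri((298,211.5),(307.5,160)))
print('shaft R',tri((247.3,222.5),(303.5,191.5)))
print('tray nearcorner',tri((330,222),(272,180)), tri((287,178),(191.5,180)))
print(tri((326,163.5),(195,142.5)),tri((370.5,201),(270.5,142.5)))
o=robot.observe();print(R.from_quat(o['eef_rot']).as_matrix().round(3))
cw=cal('wrist');M=R.from_quat(o['eef_rot']).as_matrix()
print('cam in tool',M.T@(np.array(cw['position'])-o['tool_pos']));print((M.T@R.from_quat(cw['orientation']).as_matrix()).round(3))
```

```text
shaft end (array([571.9,   9.5, 176.1]), np.float64(1.1))
lug (array([552.5,  55.2, 165.1]), np.float64(1.5))
shaft L (array([687.1,  51.3, 175.8]), np.float64(6.0))
shaft R (array([657.9, -76.7, 176.9]), np.float64(2.5))
tray nearcorner (array([619. , 234.4,  -8.9]), np.float64(14.1)) (array([376.8, 233.5,   6.6]), np.float64(14.8))
(array([385.2, 401.4,  26.2]), np.float64(2.6)) (array([630.3, 385.1,  27.2]), np.float64(5.2))
[[-0.     0.393  0.92 ]
 [ 0.     0.92  -0.393]
 [-1.     0.    -0.   ]]
cam in tool [-143.61127383    1.05529595  -64.87487724]
[[ 0.     0.259 -0.966]
 [ 1.    -0.     0.   ]
 [-0.    -0.966 -0.259]]
```

```bash
python3 -m crank '[0,-0.65,0.77,0, 0,-0.65,0.77,0, 0,-0.65,0.77,0, 0,-0.65,0.77,0, 0,-0.65,0.77,0, 0,-0.65,0.77,0, 0,-0.65,0.77,0, 0,-0.65,0.77,0]'; python3 -m crank '[0,-0.65,0.77,0, 0,-0.65,0.77,0, 0,-0.65,0.77,0, 0,-0.65,0.77,0, 0,-0.65,0.77,0, 0,-0.65,0.77,0, 0,-0.65,0.77,0, 0,-0.65,0.77,0]';  python3 -m crank '[0,-0.65,0.77,0,0,0,0,0,0,0,0,0,0,0,0,0]'
python3 - <<'E'
from h import *
o=robot.observe();print(o['joint_positions'].round(3),o['time_s'])
cap('wrist','w1');c=cal('wrist');print(c)
print('end',proj(c,[572,9.5,179]))
E
```

```text
time_s: 1.55
tool_pos: [410.7, 331.2, 231.6]
eef_rot: [0.142, 0.693, -0.142, 0.693]
contact_force: [0.6, -0.1, 0.1]
gripper_width: 85.4
time_s: 2.35
tool_pos: [555.5, 43.0, 231.6]
eef_rot: [0.142, 0.693, -0.142, 0.693]
contact_force: [0.9, 0.4, 1.0]
gripper_width: 85.7
time_s: 2.75
tool_pos: [572.7, 9.7, 231.2]
eef_rot: [0.142, 0.693, -0.141, 0.693]
contact_force: [-0.2, -0.3, 0.3]
gripper_width: 85.4
[-0.195  0.427  0.143  1.718 -0.071  1.002  1.142] 2.75
{'fov_y': 61.81237426167016, 'cx': 254.50247804928702, 'cy': 189.70813301986132, 'position': array([513.40824577,  36.23457316, 374.95146535]), 'orientation': array([-0.10884666, -0.07212414,  0.54700137,  0.82688573])}
end [[251.81832386 207.54282673]]
```

View pics/w1.png

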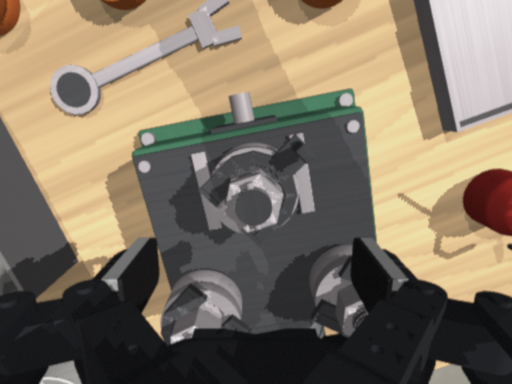

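Run:
```python
from h import *
S=cv2.imread('pics/w1.png')
cv2.imwrite('pics/w1c.png',cv2.resize(S[125:245,185:325],None,fx=5,fy=5,interpolation=cv2.INTER_CUBIC))
```

```text
(no output)
```

View pics/w1c.png

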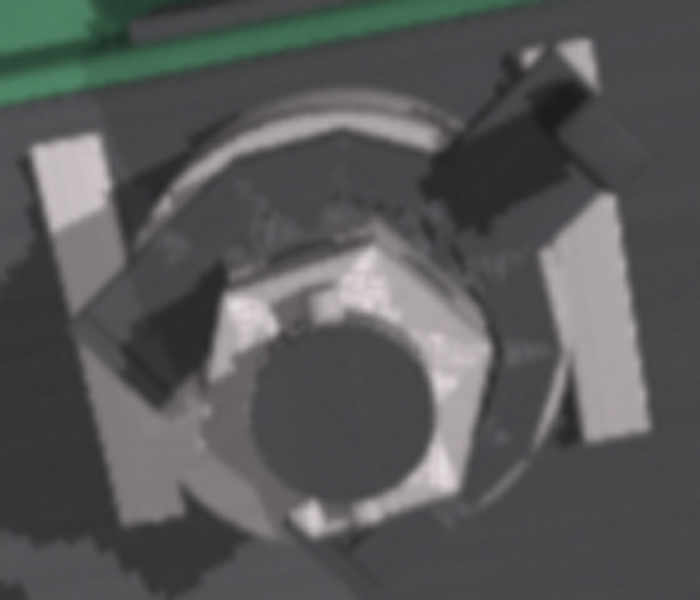

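Run:
```python
from h import *
from scipy.optimize import least_squares
c={'fov_y': 61.81237426167016, 'cx': 254.50247804928702, 'cy': 189.70813301986132, 'position': np.array([513.40824577,  36.23457316, 374.95146535]), 'orientation': np.array([-0.10884666, -0.07212414,  0.54700137,  0.82688573])}
P=np.array([(375,238),(490,345),(455,490),(320,535),(203,430),(225,295)])/5+[185,125]
W=np.array([ray(c,*p,169.) for p in P])[:,:2];print(W.round(1))
def f(x):
    a=x[2]-np.arange(6)*np.pi/3
    return (np.c_[x[0]+20.8*np.cos(a),x[1]+20.8*np.sin(a)]-W).ravel()
W0=W.mean(0)
s=least_squares(f,[W0[0],W0[1],np.arctan2(*(W[0]-W0)[::-1])])
print(s.x[:2],np.degrees(s.x[2]),s.fun.round(1))
# circle of shaft end at z=179
cc=np.array([(343,412)])/5+[185,125];print('shaft end',ray(c,*cc[0],179))
# lug top at z=171
print('lug base/top proj of guess',((proj(c,[[552.5,55.2,171],[552.5,55.2,147]])-[185,125])*5).round())
for z in (147,171): print(z,[ray(c,*(np.array(q)/5+[185,125]),z).round(1) for q in [(560,75),(430,185),(610,190)]])
```

```text
[[555.   22.5]
 [574.4  31. ]
 [591.7  19. ]
 [590.5  -0.6]
 [570.3  -9.2]
 [554.3   1.3]]
[572.69080305  10.6741069 ] 145.50891043747976 [ 0.6 -0.1 -0.1  0.4 -0.2  0.6 -0.7 -0.5  0.8 -0.9 -0.4  0.4]
shaft end [572.35891041  10.59057529 179.        ]
lug base/top proj of guess [[604. 126.]
 [578. 102.]]
147 [array([547.9,  54.2, 147. ]), array([555.3,  31.4, 147. ]), array([566.1,  54.9, 147. ])]
171 [array([544.3,  52.3, 171. ]), array([550.9,  31.9, 171. ]), array([560.6,  53. , 171. ])]
```

```bash
python3 -m crank '[0,0.016,-0.017,0.71, 0,0,0,0.71, 0.45,0,0,0, 0.45,0,0,0, 0,0,0,0]' 0.65 40
python3 - <<'E'
from h import *
o=robot.observe();print(o['joint_positions'].round(3),o['torque'],R.from_quat(o['eef_rot']).as_matrix().round(3))
cap('wrist','w2');c=cal('wrist');print(c)
S=cv2.imread('pics/w2.png')
cv2.imwrite('pics/w2c.png',cv2.resize(S[100:384,130:400],None,fx=2.1,fy=2.1,interpolation=cv2.INTER_CUBIC))
for t in ['lug','nut_top','washer']:print(t,robot.search_frame('wrist',t)[:3])
E
```

```text
time_s: 3.3
tool_pos: [571.1, 11.0, 193.5]
eef_rot: [0.209, 0.677, -0.209, 0.674]
contact_force: [-0.2, 0.1, 0.0]
gripper_width: 55.6
[-0.225  0.467  0.186  1.771 -0.106  0.917  0.977] [-0.03533893  0.02792205  0.00615429] [[-0.004  0.564  0.825]
 [ 0.     0.825 -0.564]
 [-1.    -0.002 -0.003]]
{'fov_y': 61.81237426167016, 'cx': 254.50247804928702, 'cy': 189.70813301986132, 'position': array([519.00874227,  48.28700898, 338.51564036]), 'orientation': array([-0.11520761, -0.06013061,  0.46261621,  0.87698219])}
lug [{'box': [190.2, 137.6, 313.0, 268.0], 'p': 0.77}]
nut_top [{'box': [220.2, 181.0, 286.0, 260.7], 'p': 0.81}]
washer [{'box': [191.6, 139.5, 314.4, 271.3], 'p': 0.93}]
```

View pics/w2c.png

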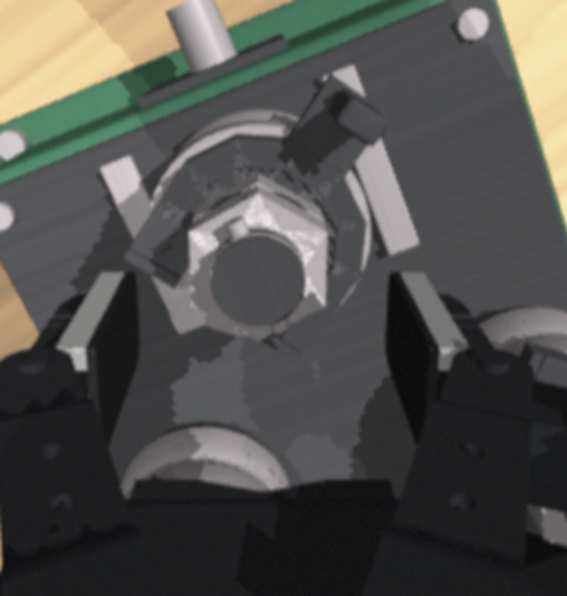

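```bash
python3 -m crank '[0.3,0.01,0.035,0, 0.3,0,0,0, 0.2,0,0,0, 0.15,0,0,0, 0,0,0,0]' 0.65 40
python3 - <<'E'
from h import *
o=robot.observe();print(o['torque'].round(2),o['contact_force'].round(1),o['tool_pos'])
cap('wrist','w3');c=cal('wrist');
S=cv2.imread('pics/w3.png')
cv2.imwrite('pics/w3c.png',cv2.resize(S[100:384,130:400],None,fx=2.1,fy=2.1,interpolation=cv2.INTER_CUBIC))
cap('side','s3');S=cv2.imread('pics/s3.png')
cv2.imwrite('pics/s3c.png',cv2.resize(S[100:240,190:350],None,fx=4,fy=4,interpolation=cv2.INTER_CUBIC))
E
```

```text
time_s: 4.0
tool_pos: [573.4, 8.8, 156.1]
eef_rot: [0.209, 0.676, -0.21, 0.675]
contact_force: [-0.4, -0.1, -0.5]
gripper_width: 55.4
[ 0.03 -0.01 -0.01] [-0.4 -0.1 -0.5] [573.42630999   8.84913162 156.10132845]
```

View pics/w3c.png

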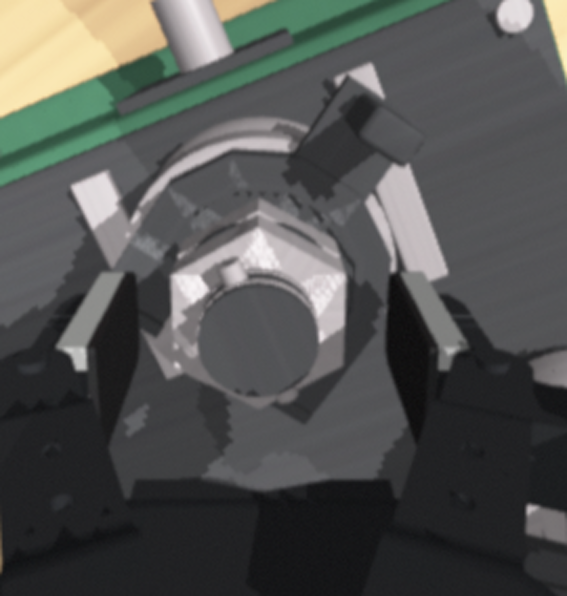

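View pics/s3c.png

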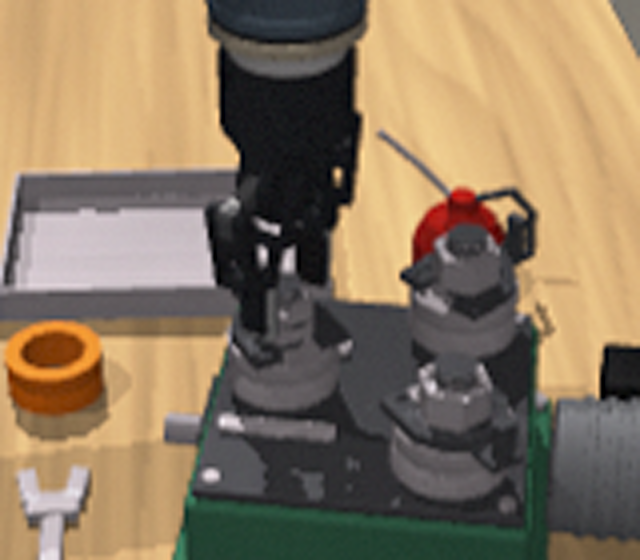

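Run:
```python
from h import *
c=cal('wrist');o=robot.observe();print(o['tool_pos'].round(1))
f=lambda u,v,z: ray(c,130+u/2.1,100+v/2.1,z).round(1)
print('shaft',f(260,337,179))
print('nut corners',[f(*q,169.5) for q in [(260,200),(346,270),(172,275),(345,362),(262,408)]])
print('lug top?',[f(*q,171) for q in [(378,98),(425,138),(405,165),(360,125)]])
# where does the grasp axis project
M=R.from_quat(o['eef_rot']).as_matrix()
for z in (150,169,179): 
  p=o['tool_pos']+M[:,0]*((z-o['tool_pos'][2])/M[2,0]); print(z,p.round(1),((proj(c,p)-[130,100])*2.1).round())
```

```text
[574.1   8.9 157.2]
shaft [573.1  10.5 179. ]
nut corners [array([552. ,  25. , 169.5]), array([574.6,  31.2, 169.5]), array([555. ,   0.6, 169.5]), array([592.5,  19.5, 169.5]), array([591.6,  -1.8, 169.5])]
lug top? [array([547.6,  55.6, 171. ]), array([559.5,  59. , 171. ]), array([561.9,  53. , 171. ]), array([550.1,  49.9, 171. ])]
150 [574.1   8.9 150. ] [[257. 287.]]
169 [574.1   8.9 169. ] [[256. 322.]]
179 [574.1   8.9 179. ] [[256. 345.]]
```

```bash
python3 -m crank '[0.07,0.01,-0.035,0, 0.06,0,0,0, 0,0,0,0]' 0.65 40
python3 -m crank '[0,0,0,0, 0,0,0,0, 0,0,0,0, 0,0,0,0]' 0.38 35
python3 - <<'E'
from h import *
o=robot.observe();print(o['torque'].round(3),o['contact_force'].round(1),o['tool_pos'])
E
python3 -m crank '[0,0,0,0, 0,0,0,0, 0,0,0,0]' 0 35
python3 - <<'E'
from h import *
o=robot.observe();print(o['torque'].round(3),o['contact_force'].round(1),o['tool_pos'],o['gripper_width'])
E
```

```text
time_s: 4.4
tool_pos: [573.0, 10.2, 151.9]
eef_rot: [0.21, 0.675, -0.21, 0.675]
contact_force: [-0.4, -0.1, 0.3]
gripper_width: 55.4
time_s: 4.8
tool_pos: [573.0, 9.7, 152.3]
eef_rot: [0.21, 0.675, -0.21, 0.675]
contact_force: [-2.1, -2.4, 5.3]
gripper_width: 35.3
[-0.399  0.464  0.017] [-2.1 -2.4  5.3] [573.02485557   9.69027294 152.33739895]
time_s: 5.1
tool_pos: [573.1, 9.8, 152.3]
eef_rot: [0.21, 0.675, -0.21, 0.675]
contact_force: [-3.1, -2.1, 5.2]
gripper_width: 35.2
[-0.525  0.471  0.031] [-3.1 -2.1  5.2] [573.1120661    9.79238215 152.28066063] 35.17065571636193
```

```bash
cat > st.py <<'E'
from h import *
o=robot.observe();M=R.from_quat(o['eef_rot']).as_matrix()
print('yaw',np.degrees(np.arctan2(M[1,1],M[0,1])).round(2),'T',o['torque'].round(3),'F',o['contact_force'].round(1),'w',round(o['gripper_width'],1),'q7',o['joint_positions'][6].round(3),'z',o['tool_pos'].round(1),'t',o['time_s'])
E
python3 st.py
python3 -m crank '[0,0,0,0.3, 0,0,0,0.3]'; python3 st.py
python3 -m crank '[-0.001,0,0,0.3, -0.002,0,0,0.3]'; python3 st.py
python3 -m crank '[-0.002,0,0,0.5, -0.002,0,0,0.5]'; python3 st.py
```

```text
yaw 55.49 T [-0.525  0.471  0.031] F [-3.1 -2.1  5.2] w 35.2 q7 0.988 z [573.1   9.8 152.3] t 5.1
time_s: 5.3
tool_pos: [573.1, 9.8, 152.3]
eef_rot: [0.238, 0.666, -0.238, 0.666]
contact_force: [-2.5, -3.1, 6.1]
gripper_width: 34.7
yaw 50.65 T [-0.635  0.522  0.518] F [-2.5 -3.1  6.1] w 34.7 q7 0.92 z [573.1   9.8 152.3] t 5.3
time_s: 5.5
tool_pos: [573.1, 9.7, 152.4]
eef_rot: [0.266, 0.655, -0.266, 0.655]
contact_force: [-2.3, -2.6, 5.2]
gripper_width: 35.2
yaw 45.85 T [-0.686  0.538  0.514] F [-2.3 -2.6  5.2] w 35.2 q7 0.852 z [573.1   9.7 152.4] t 5.5
time_s: 5.7
tool_pos: [573.0, 9.7, 152.5]
eef_rot: [0.311, 0.635, -0.311, 0.635]
contact_force: [-3.2, -3.8, 5.0]
gripper_width: 35.2
yaw 37.78 T [-0.705  0.536  0.549] F [-3.2 -3.8  5. ] w 35.2 q7 0.74 z [573.    9.7 152.5] t 5.7
```

```bash
python3 -m crank '[-0.003,0,0,0.7, -0.003,0,0,0.7, -0.003,0,0,0.7]'; python3 st.py
python3 -m crank '[-0.003,0,0,0.7, -0.003,0,0,0.7, -0.003,0,0,0.7]'; python3 st.py
python3 -m crank '[-0.002,0,0,0.4, -0.002,0,0,0.4]'; python3 st.py
```

```text
time_s: 6.0
tool_pos: [572.9, 9.6, 152.8]
eef_rot: [0.401, 0.582, -0.401, 0.583]
contact_force: [-3.1, -3.2, 4.0]
gripper_width: 35.3
yaw 20.91 T [-0.814  0.623  0.549] F [-3.1 -3.2  4. ] w 35.3 q7 0.506 z [572.9   9.6 152.8] t 6.0
time_s: 6.3
tool_pos: [572.8, 9.5, 153.1]
eef_rot: [0.481, 0.518, -0.482, 0.518]
contact_force: [-3.3, -4.0, 4.0]
gripper_width: 35.2
yaw 4.11 T [-0.804  0.681  0.541] F [-3.3 -4.   4. ] w 35.2 q7 0.274 z [572.8   9.5 153.1] t 6.3
time_s: 6.5
tool_pos: [572.7, 9.5, 153.2]
eef_rot: [-0.509, -0.49, 0.51, -0.49]
contact_force: [-3.2, -3.9, 3.2]
gripper_width: 34.8
yaw -2.19 T [-0.912  0.668  0.533] F [-3.2 -3.9  3.2] w 34.8 q7 0.187 z [572.7   9.5 153.2] t 6.5
```

```bash
cat > ck.py <<'E'
import sys
from h import *
o=robot.observe();M=R.from_quat(o['eef_rot']).as_matrix()
print('yaw',np.degrees(np.arctan2(M[1,1],M[0,1])).round(2),'T',o['torque'].round(3),'F',o['contact_force'].round(1),'z',o['tool_pos'][2].round(1),'t',o['time_s'])
sys.exit(abs(o['torque'][2])>0.68)
E
C="python3 -m crank"
$C '[-0.001,0,0,0.3, -0.001,0,0,0.3]' >/dev/null; python3 ck.py && $C '[-0.001,0,0,0.2, -0.001,0,0,0.2]'>/dev/null; python3 ck.py && $C '[-0.001,0,0,0.2, -0.001,0,0,0.2]'>/dev/null;python3 ck.py && $C '[-0.001,0,0,0.2, -0.001,0,0,0.2]'>/dev/null;python3 ck.py
```

```text
yaw -6.96 T [-0.833  0.651  0.524] F [-3.2 -3.   4.1] z 153.2 t 6.7
yaw -6.96 T [-0.833  0.651  0.524] F [-3.2 -3.   4.1] z 153.2 t 6.7
yaw -6.96 T [-0.833  0.651  0.524] F [-3.2 -3.   4.1] z 153.2 t 6.7
yaw -6.96 T [-0.833  0.651  0.524] F [-3.2 -3.   4.1] z 153.2 t 6.7False
False
False
False
```

```bash
sed -i 's/sys.exit(\(.*\))$/sys.exit(int(\1))/' ck.py
C="python3 -m crank"; N=/dev/null
$C '[-0.001,0,0,0.2, -0.001,0,0,0.2]' >$N; python3 ck.py && $C '[-0.001,0,0,0.2, -0.001,0,0,0.2]'>$N && python3 ck.py && $C '[-0.001,0,0,0.2, -0.001,0,0,0.2]'>$N && python3 ck.py && $C '[-0.001,0,0,0.2, -0.001,0,0,0.2]'>$N && python3 ck.py && $C '[-0.001,0,0,0.2, -0.001,0,0,0.2]'>$N && python3 ck.py && $C '[-0.001,0,0,0.2, -0.001,0,0,0.2]'>$N && python3 ck.py
```

```text
yaw -10.15 T [-0.985  0.742  0.492] F [-3.1 -4.9  3.9] z 153.3 t 6.9
yaw -13.35 T [-1.033  0.791  0.476] F [-2.3 -3.8  3.5] z 153.3 t 7.1
yaw -16.55 T [-0.999  0.802  0.489] F [-3.4 -4.4  3.3] z 153.4 t 7.3
yaw -19.75 T [-1.048  0.802  0.486] F [-3.9 -3.1  3.2] z 153.4 t 7.5
yaw -22.95 T [-1.009  0.835  0.558] F [-4.7 -3.5  2.2] z 153.5 t 7.7
yaw -26.15 T [-1.086  0.829  0.529] F [-3.4 -3.8  2.7] z 153.5 t 7.9
```

```bash
C="python3 -m crank"; N=/dev/null
$C '[-0.001,0,0,0.2, -0.001,0,0,0.2]' >$N; python3 ck.py && $C '[-0.001,0,0,0.2, -0.001,0,0,0.2]'>$N && python3 ck.py && $C '[-0.001,0,0,0.2, -0.001,0,0,0.2]'>$N && python3 ck.py && $C '[-0.001,0,0,0.2, -0.001,0,0,0.2]'>$N && python3 ck.py && $C '[-0.001,0,0,0.2, -0.001,0,0,0.2]'>$N && python3 ck.py && $C '[-0.001,0,0,0.2, -0.001,0,0,0.2]'>$N && python3 ck.py && $C '[-0.001,0,0,0.2, -0.001,0,0,0.2]'>$N && python3 ck.py && $C '[-0.001,0,0,0.2, -0.001,0,0,0.2]'>$N && python3 ck.py
```

```text
yaw -29.35 T [-1.074  0.847  0.532] F [-3.6 -3.9  2.5] z 153.6 t 8.1
yaw -32.55 T [-1.063  0.839  0.505] F [-4.1 -3.8  2.3] z 153.7 t 8.3
yaw -35.75 T [-1.115  0.821  0.517] F [-3.3 -3.8  1.8] z 153.7 t 8.5
yaw -38.94 T [-1.128  0.832  0.499] F [-3.6 -3.   1.3] z 153.8 t 8.7
yaw -42.14 T [-1.109  0.875  0.518] F [-5.  -3.3  1.7] z 153.8 t 8.9
yaw -45.34 T [-1.109  0.899  0.485] F [-3.4 -4.2  1.6] z 153.9 t 9.1
yaw -48.54 T [-1.041  0.922  0.476] F [-3.3 -4.   1. ] z 153.9 t 9.3
yaw -51.74 T [-1.077  0.87   0.524] F [-3.9 -3.9  1.7] z 154.0 t 9.5
```

```bash
C="python3 -m crank"; N=/dev/null
$C '[-0.001,0,0,0.2, -0.001,0,0,0.2]' >$N; python3 ck.py && $C '[-0.001,0,0,0.2, -0.001,0,0,0.2]'>$N && python3 ck.py && $C '[-0.001,0,0,0.2, -0.001,0,0,0.2]'>$N && python3 ck.py && $C '[-0.001,0,0,0.2, -0.001,0,0,0.2]'>$N && python3 ck.py && $C '[-0.001,0,0,0.2, -0.001,0,0,0.2]'>$N && python3 ck.py && $C '[-0.001,0,0,0.2, -0.001,0,0,0.2]'>$N && python3 ck.py && $C '[-0.001,0,0,0.2, -0.001,0,0,0.2]'>$N && python3 ck.py && $C '[-0.001,0,0,0.2, -0.001,0,0,0.2]'>$N && python3 ck.py
```

```text
yaw -54.94 T [-1.144  0.887  0.512] F [-4.8 -4.   0.7] z 154.0 t 9.7
yaw -58.14 T [-1.125  0.908  0.48 ] F [-4.5 -3.7  0.2] z 154.1 t 9.9
yaw -61.34 T [-1.149  0.986  0.524] F [-5.1 -4.2  0.5] z 154.1 t 10.1
yaw -64.54 T [-1.074  0.941  0.566] F [-4.9 -3.7  0.1] z 154.2 t 10.3
yaw -67.74 T [-1.136  1.054  0.54 ] F [-3.6 -4.1  0.9] z 154.2 t 10.5
yaw -70.92 T [-1.134  1.076  0.813] F [-4.7 -4.2 -0.1] z 154.3 t 10.7
```

```bash
python3 - <<'E'
from h import *
cap('wrist','w4')
S=cv2.imread('pics/w4.png')
cv2.imwrite('pics/w4c.png',cv2.resize(S[60:384,110:420],None,fx=1.8,fy=1.8,interpolation=cv2.INTER_CUBIC))
E
python3 st.py
```

```text
yaw -71.0 T [-1.189  0.996  0.892] F [-4.4 -4.   0.7] w 35.3 q7 -0.748 z [572.1   9.7 154.3] t 10.75
```

View pics/w4c.png

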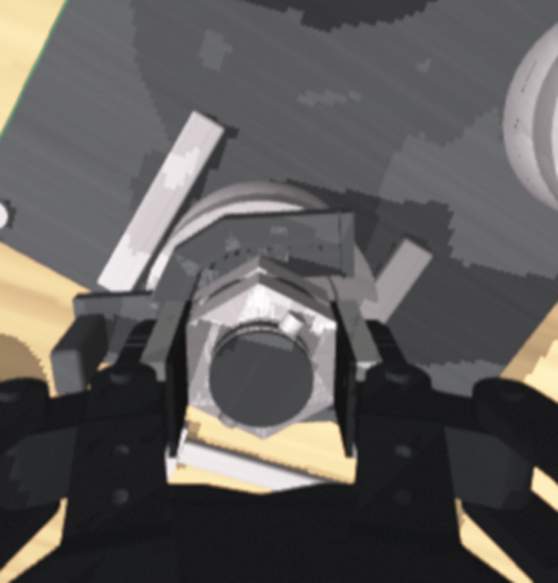

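```bash
python3 -m crank '[0,0,0,-0.15, 0,0,0,0]'; python3 st.py
python3 -m crank '[0,0,0,0, 0,0,0,0, 0,0,0,0]' 0.47 35; python3 st.py
```

```text
time_s: 10.95
tool_pos: [572.1, 9.6, 154.3]
eef_rot: [-0.695, -0.125, 0.697, -0.125]
contact_force: [-4.2, -3.9, 0.5]
gripper_width: 35.2
yaw -69.63 T [-1.092  1.001  0.522] F [-4.2 -3.9  0.5] w 35.2 q7 -0.729 z [572.1   9.6 154.3] t 10.95
time_s: 11.25
tool_pos: [573.5, 10.6, 154.9]
eef_rot: [0.696, 0.125, -0.696, 0.125]
contact_force: [-0.7, -0.7, -0.1]
gripper_width: 40.3
yaw -69.68 T [ 0.032 -0.006 -0.009] F [-0.7 -0.7 -0.1] w 40.3 q7 -0.73 z [573.5  10.6 154.9] t 11.25
```

```bash
python3 -m crank '[-0.3,0,0,0, -0.6,0,0,0, -0.8,0,0,0, 0,0,0,-0.9, 0,0,0,-0.9, 0,0,0,-0.9]'; python3 -m crank '[0,0,0,-1, 0,0,0,-1, 0,0,0,-1, 0,0,0,-1, 0,0,0,-1, 0,0,0,-1, 0,0,0,-1, 0,0,0,-1]'; python3 -m crank '[0,0,0,-1,0,0,0,0,0,0,0,0]'; python3 st.py
python3 - <<'E'
from h import *
cap('wrist','w5');c=cal('wrist');print({k:(v if np.isscalar(v) else list(v)) for k,v in c.items()})
S=cv2.imread('pics/w5.png')
cv2.imwrite('pics/w5c.png',cv2.resize(S[100:320,130:380],None,fx=3,fy=3,interpolation=cv2.INTER_CUBIC))
E
```

```text
time_s: 11.85
tool_pos: [573.5, 10.1, 224.2]
eef_rot: [0.66, 0.254, -0.659, 0.255]
contact_force: [-0.3, -1.0, -0.5]
gripper_width: 39.9
time_s: 12.65
tool_pos: [573.4, 9.8, 224.0]
eef_rot: [0.425, 0.565, -0.424, 0.566]
contact_force: [-0.3, 0.1, -0.7]
gripper_width: 39.7
time_s: 12.95
tool_pos: [573.3, 9.8, 223.6]
eef_rot: [0.387, 0.592, -0.387, 0.592]
contact_force: [0.2, 0.7, 0.2]
gripper_width: 40.1
yaw 23.64 T [-0.003 -0.027  0.006] F [0.2 0.7 0.2] w 40.1 q7 0.533 z [573.3   9.8 223.6] t 12.95
{'fov_y': 61.81237426167016, 'cx': 254.50247804928702, 'cy': 189.70813301986132, 'position': [np.float64(547.7239620170692), np.float64(70.46054523771204), np.float64(366.9884732165791)], 'orientation': [np.float64(-0.1280289241881915), np.float64(-0.02732768364277915), np.float64(0.20320979695381958), np.float64(0.9703440475933894)]}
```

View pics/w5c.png

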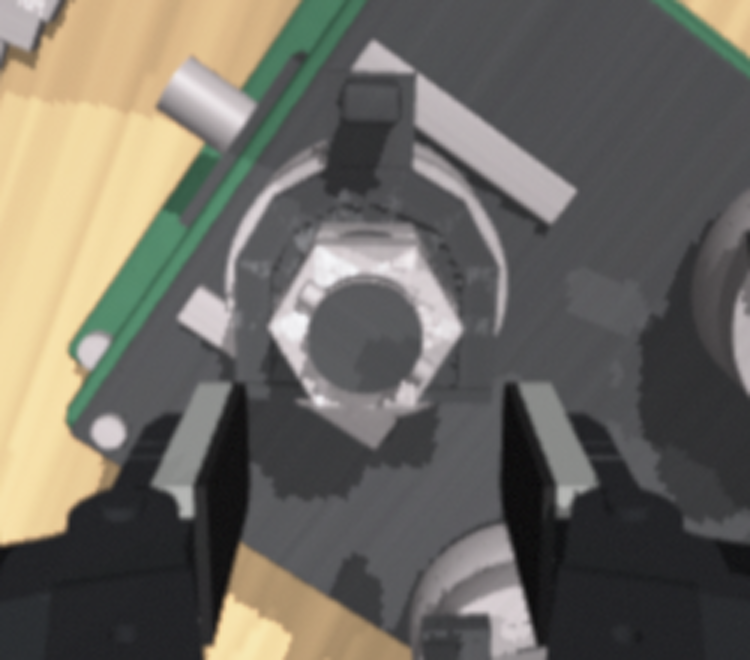

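Run:
```python
from h import *
c=cal('wrist');o=robot.observe()
f=lambda u,v,z: ray(c,130+u/3,100+v/3,z)
L=np.mean([f(*q,171) for q in [(345,83),(399,85),(400,122),(343,122)]],0);print('lug',L)
S=f(366,337,179);N=np.mean([f(*q,171) for q in [(270,328),(462,328)]],0);print('shaft',S,'nut',N)
d=L-S;print(np.hypot(*d[:2]),np.degrees(np.arctan2(d[1],d[0])))
print('ear edges',f(331,75,147),f(413,75,147),f(413,140,147))
e=(f(331,75,147)+f(413,75,147))/2-S;print(e,np.degrees(np.arctan2(e[1],e[0])))
M=R.from_quat(o['eef_rot']).as_matrix();print('to lug in tool',M.T@(L-o['tool_pos']),M.round(3))
```

```text
lug [554.81408515  53.88856637 171.        ]
shaft [572.57578158  10.3599985  179.        ] nut [572.821502     9.67073781 171.        ]
47.01291397684013 112.19776232904476
ear edges [544.7966378  53.9068246 147.       ] [561.66346462  61.29675518 147.        ] [567.66155149  47.99633619 147.        ]
[-19.34573037  47.24179138 -32.        ] 112.26932482859453
to lug in tool [ 52.39865491   0.73954404 -47.71449885] [[ 0.001  0.916  0.401]
 [ 0.     0.401 -0.916]
 [-1.     0.001  0.   ]]
```

```bash
python3 -m crank '[0,-0.012,-0.6,0.18, 0,0,-0.6,0, 0.45,0,0,0, 0.45,0,0,0, 0.3,0,0,0, 0,0,0,0, 0,0,0,0]' 0.36 25; python3 st.py
python3 - <<'E'
from h import *
cap('wrist','w6');c=cal('wrist')
S=cv2.imread('pics/w6.png')
cv2.imwrite('pics/w6c.png',cv2.resize(S[100:350,130:380],None,fx=2.4,fy=2.4,interpolation=cv2.INTER_CUBIC))
o=robot.observe();M=R.from_quat(o['eef_rot']).as_matrix();print('to lug in tool',M.T@(np.array([554.8,53.9,171])-o['tool_pos']))
E
```

```text
time_s: 13.7
tool_pos: [554.0, 53.7, 175.2]
eef_rot: [0.393, 0.587, -0.394, 0.588]
contact_force: [0.3, 0.7, 0.4]
gripper_width: 30.8
yaw 22.39 T [0.031 0.026 0.034] F [0.3 0.7 0.4] w 30.8 q7 0.458 z [554.   53.7 175.2] t 13.7
to lug in tool [4.56590682 0.57647813 0.04791133]
```

View pics/w6c.png

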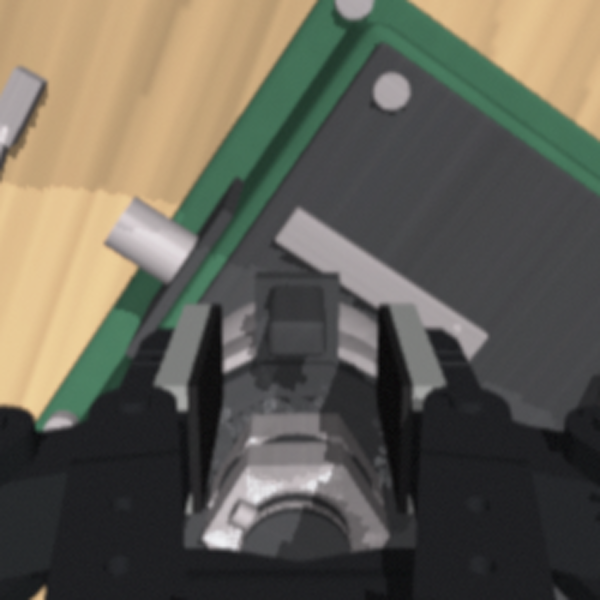

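```bash
python3 -m crank '[0.3,0.01,0,0, 0.2,0,0,0, 0.12,0,0,0, 0,0,0,0, 0,0,0,0]' 0.36 25; python3 st.py
python3 - <<'E'
from h import *
o=robot.observe();M=R.from_quat(o['eef_rot']).as_matrix();print('to lug in tool',M.T@(np.array([554.8,53.9,171])-o['tool_pos']))
E
```

```text
time_s: 14.25
tool_pos: [554.1, 54.0, 150.0]
eef_rot: [0.393, 0.588, -0.393, 0.588]
contact_force: [0.0, -0.3, 0.6]
gripper_width: 30.8
yaw 22.45 T [-0.022  0.013 -0.037] F [ 0.  -0.3  0.6] w 30.8 q7 0.474 z [554.1  54.  150. ] t 14.25
to lug in tool [-20.95959187   0.5771388    0.36204884]
```

```bash
python3 -m crank '[0,0.01,0,0, 0,0,0,0, 0,0,0,0]' 0.18 25; python3 -m crank '[0,0,0,0, 0,0,0,0, 0,0,0,0]' 0.05 25; python3 st.py
```

```text
time_s: 14.55
tool_pos: [554.6, 54.3, 150.3]
eef_rot: [0.393, 0.588, -0.393, 0.588]
contact_force: [-0.3, 0.3, 0.3]
gripper_width: 15.6
time_s: 14.85
tool_pos: [554.6, 54.3, 150.4]
eef_rot: [0.393, 0.588, -0.393, 0.588]
contact_force: [-0.9, 0.9, 2.9]
gripper_width: 11.5
yaw 22.47 T [-0.042  0.15  -0.013] F [-0.9  0.9  2.9] w 11.5 q7 0.474 z [554.6  54.3 150.4] t 14.85
```

```bash
python3 -m crank '[0,0,-0.03,0, 0,0,-0.03,0]'; python3 st.py;  python3 -m crank '[0,0,-0.04,0, 0,0,-0.04,0]'; python3 st.py
```

```text
time_s: 15.05
tool_pos: [553.9, 56.2, 150.3]
eef_rot: [0.393, 0.587, -0.393, 0.588]
contact_force: [0.4, -1.4, 2.7]
gripper_width: 11.2
yaw 22.45 T [-0.411 -0.18  -0.011] F [ 0.4 -1.4  2.7] w 11.2 q7 0.47 z [553.9  56.2 150.3] t 15.05
time_s: 15.25
tool_pos: [552.5, 59.4, 150.2]
eef_rot: [0.393, 0.588, -0.393, 0.588]
contact_force: [1.0, -1.7, 1.9]
gripper_width: 11.4
yaw 22.46 T [-0.443 -0.155  0.014] F [ 1.  -1.7  1.9] w 11.4 q7 0.464 z [552.5  59.4 150.2] t 15.25
```

```bash
python3 -m crank '[0,0,-0.08,0, 0,0,-0.1,0, 0,0,-0.1,0, 0,0,-0.1,0]'; python3 st.py;  python3 -m crank '[0,0,-0.1,0, 0,0,-0.1,0, 0,0,-0.1,0, 0,0,-0.1,0]'; python3 st.py
```

```text
time_s: 15.65
tool_pos: [546.3, 74.0, 150.1]
eef_rot: [0.393, 0.588, -0.393, 0.588]
contact_force: [0.6, -1.6, 1.5]
gripper_width: 11.2
yaw 22.48 T [-0.33  -0.172 -0.002] F [ 0.6 -1.6  1.5] w 11.2 q7 0.438 z [546.3  74.  150.1] t 15.65
time_s: 16.05
tool_pos: [540.2, 88.8, 150.0]
eef_rot: [0.393, 0.588, -0.393, 0.588]
contact_force: [-0.1, -1.0, 0.3]
gripper_width: 11.6
yaw 22.48 T [-0.2   -0.103 -0.003] F [-0.1 -1.   0.3] w 11.6 q7 0.41 z [540.2  88.8 150. ] t 16.05
```

```bash
python3 -m crank '[0,0,-0.15,0, 0,0,-0.2,0, 0,0,-0.2,0, 0,0,0,0]'; python3 st.py
python3 - <<'E'
from h import *
cap('wrist','w7');S=cv2.imread('pics/w7.png')
cap('side','s7');D=cv2.imread('pics/s7.png')
cv2.imwrite('pics/x7.png',np.hstack([cv2.resize(S[100:350,130:380],(500,500),interpolation=cv2.INTER_CUBIC),cv2.resize(D[100:250,190:280],(300,500),interpolation=cv2.INTER_CUBIC)]))
E
```

```text
time_s: 16.45
tool_pos: [531.2, 110.5, 149.9]
eef_rot: [0.392, 0.589, -0.392, 0.588]
contact_force: [-0.4, 0.1, -0.9]
gripper_width: 11.3
yaw 22.59 T [ 0.048 -0.008 -0.011] F [-0.4  0.1 -0.9] w 11.3 q7 0.371 z [531.2 110.5 149.9] t 16.45
```

View pics/x7.png

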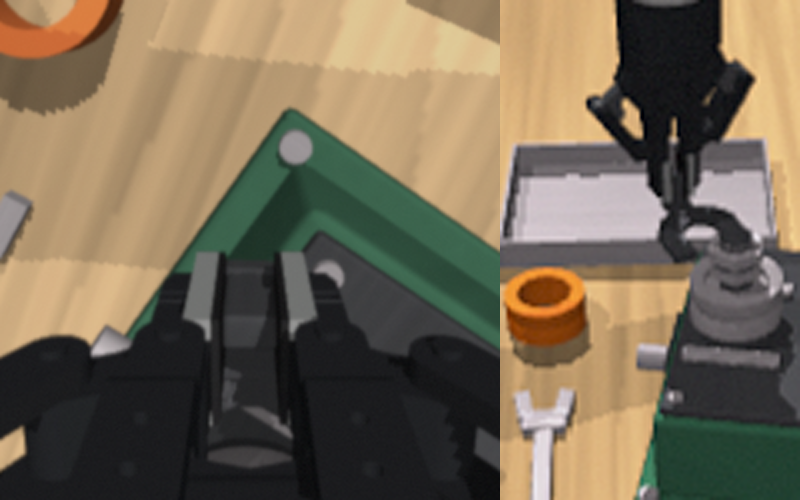

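Run:
```python
from h import *
for n,pts in [('side',[(194.2,142.5),(270,142),(190.5,173.5)]),('scene',[(287,175.5),(328.7,218),(371.7,200.5)])]:
    c=cal(n);print(n,[ray(c,*q,28).round(1)[:2] for q in pts])
# predicted front roll etc check
```

```text
side [array([382.3, 401. ]), array([629.4, 382.2]), array([379.3, 224.9])]
scene [array([379. , 233.2]), array([624.9, 221.6]), array([628.4, 392.7])]
```

```bash
python3 - <<'E'
from h import *
cs,cd=cal('scene'),cal('side')
def tri(a,b):
    p1=np.array(cs['position']);p2=np.array(cd['position'])
    d1=ray(cs,*a,0)-p1;d2=ray(cd,*b,0)-p2
    s=np.linalg.lstsq(np.c_[d1,-d2],p2-p1,rcond=None)[0]
    return np.round((p1+s[0]*d1+p2+s[1]*d2)/2,1)
print(tri((355,194.5),(285,133)))
E
python3 -m crank '[0,0.37,-0.69,0, 0,0.37,-0.69,0, 0,0.37,-0.69,0, 0,0.37,-0.69,0, 0,0.37,-0.69,0, 0,0.37,-0.69,0, 0,0.37,-0.69,0, 0,0,0,0]'; python3 st.py
```

```text
[661.3 271.9 124.2]
time_s: 17.35
tool_pos: [553.1, 332.3, 149.3]
eef_rot: [0.392, 0.59, -0.391, 0.588]
contact_force: [-1.2, 0.1, -0.9]
gripper_width: 11.1
yaw 22.8 T [0.034 0.001 0.062] F [-1.2  0.1 -0.9] w 11.1 q7 0.047 z [553.1 332.3 149.3] t 17.35
```

Run:
```python
from h import *
cap('wrist','w8');c=cal('wrist')
cap('scene','c8')
# predicted tray corners
for b in [(503.5,308.5,-3.5)]:
  A=np.radians(b[2]);Rm=np.array([[np.cos(A),-np.sin(A)],[np.sin(A),np.cos(A)]])
  for n,f in (('wrist','w8'),('scene','c8')):
    im=cv2.imread('pics/%s.png'%f)
    P=np.array([[sx*125,sy*85] for sx,sy in((-1,-1),(1,-1),(1,1),(-1,1))])@Rm.T+b[:2]
    q=proj(cal(n),np.c_[P,[28]*4])
    cv2.polylines(im,[q.round().astype(int)],1,(0,0,255),1)
    cv2.imwrite('pics/%sd.png'%f,im)
a=cv2.imread('pics/w8d.png');b=cv2.imread('pics/c8d.png')
cv2.imwrite('pics/x8.png',np.hstack([cv2.resize(a,(450,338)),cv2.resize(b[120:300,200:400],(340,338))]))
```

```text
(no output)
```

View pics/x8.png

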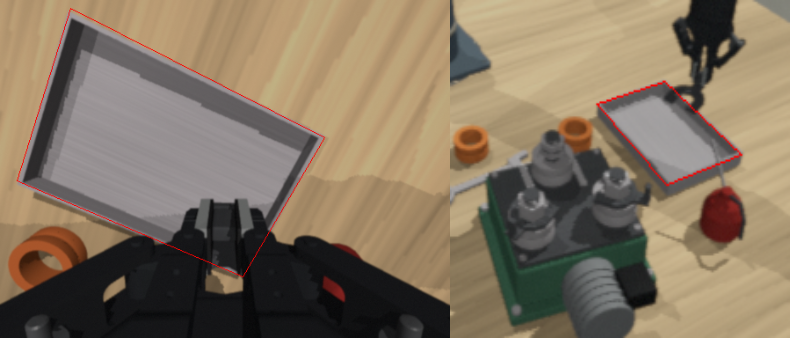

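```bash
python3 -m crank '[0.6,0,0,0, 0.6,0,0,0, 0.6,0,0,0, 0.6,0,0,0, 0.5,0,0,0, 0.3,0,0,0, 0,0,0,0]'; python3 st.py;python3 -m crank '[0.05,0,0,0, 0.05,0,0,0, 0,0,0,0]'; python3 st.py
```

```text
time_s: 18.15
tool_pos: [553.4, 325.0, 20.8]
eef_rot: [0.392, 0.588, -0.394, 0.587]
contact_force: [-0.1, -0.4, 0.6]
gripper_width: 11.1
yaw 22.38 T [ 0.044  0.058 -0.028] F [-0.1 -0.4  0.6] w 11.1 q7 0.109 z [553.4 325.   20.8] t 18.15
time_s: 18.45
tool_pos: [554.3, 326.9, 18.8]
eef_rot: [0.393, 0.588, -0.393, 0.588]
contact_force: [0.4, 0.7, -0.5]
gripper_width: 11.3
yaw 22.47 T [0.027 0.029 0.   ] F [ 0.4  0.7 -0.5] w 11.3 q7 0.11 z [554.3 326.9  18.8] t 18.45
```

```bash
python3 -m crank '[0.05,0,0,0, 0.04,0,0,0, 0,0,0,0]'; python3 st.py;python3 -m crank '[0.03,0,0,0, 0.02,0,0,0, 0,0,0,0]'; python3 st.py
```

```text
time_s: 18.75
tool_pos: [553.8, 326.8, 14.4]
eef_rot: [0.393, 0.588, -0.393, 0.588]
contact_force: [-0.7, -0.0, -1.2]
gripper_width: 10.7
yaw 22.47 T [-0.022  0.028 -0.028] F [-0.7 -0.  -1.2] w 10.7 q7 0.112 z [553.8 326.8  14.4] t 18.75
time_s: 19.05
tool_pos: [554.0, 326.8, 12.5]
eef_rot: [0.393, 0.588, -0.393, 0.588]
contact_force: [-0.5, 0.9, -0.7]
gripper_width: 11.0
yaw 22.46 T [-0.026  0.015 -0.02 ] F [-0.5  0.9 -0.7] w 11.0 q7 0.113 z [554.  326.8  12.5] t 19.05
```

```bash
python3 -m crank '[0.02,0,0,0, 0,0,0,0]'; python3 st.py;python3 -m crank '[0.02,0,0,0, 0,0,0,0]'; python3 st.py
```

```text
time_s: 19.25
tool_pos: [554.0, 326.8, 12.4]
eef_rot: [0.393, 0.588, -0.393, 0.588]
contact_force: [-2.2, -0.9, 6.4]
gripper_width: 11.3
yaw 22.46 T [-0.163  0.523  0.003] F [-2.2 -0.9  6.4] w 11.3 q7 0.113 z [554.  326.8  12.4] t 19.25
time_s: 19.45
tool_pos: [554.0, 326.8, 12.3]
eef_rot: [0.393, 0.588, -0.393, 0.588]
contact_force: [-4.3, -1.4, 13.7]
gripper_width: 11.3
yaw 22.46 T [-0.403  0.958  0.006] F [-4.3 -1.4 13.7] w 11.3 q7 0.114 z [554.  326.8  12.3] t 19.45
```

```bash
python3 -m crank '[-0.025,0,0,0, 0,0,0,0]'; python3 -m crank '[0,0,0,0, 0,0,0,0, 0,0,0,0]' 0.36; python3 st.py; python3 -m crank '[-0.3,0,0,0, -0.6,0,0,0, -0.8,0,0,0, -1,0,0,0, -1,0,0,0,-1,0,0,0]'
python3 - <<'E'
from h import *
cap('wrist','w9');cap('side','s9');cap('scene','c9')
a=cv2.imread('pics/w9.png');b=cv2.imread('pics/c9.png');d=cv2.imread('pics/s9.png')
cv2.imwrite('pics/x9.png',np.hstack([cv2.resize(a,(400,300)),cv2.resize(d[120:250,180:355],(400,300))]))
E
python3 st.py
```

```text
time_s: 19.65
tool_pos: [554.1, 326.8, 12.4]
eef_rot: [0.393, 0.588, -0.393, 0.588]
contact_force: [-2.6, 0.4, 7.5]
gripper_width: 10.8
time_s: 19.95
tool_pos: [553.9, 326.7, 11.7]
eef_rot: [0.393, 0.588, -0.393, 0.588]
contact_force: [0.5, 0.4, -0.2]
gripper_width: 30.8
yaw 22.46 T [0.022 0.005 0.061] F [ 0.5  0.4 -0.2] w 30.8 q7 0.113 z [553.9 326.7  11.7] t 19.95
time_s: 20.55
tool_pos: [553.8, 326.4, 202.5]
eef_rot: [0.393, 0.588, -0.393, 0.588]
contact_force: [0.3, 0.5, -0.5]
gripper_width: 30.4
yaw 22.45 T [-0.008  0.04  -0.   ] F [-0.5  0.3  0.3] w 30.6 q7 0.028 z [555.5 327.2 203.8] t 20.7
```

View pics/x9.png

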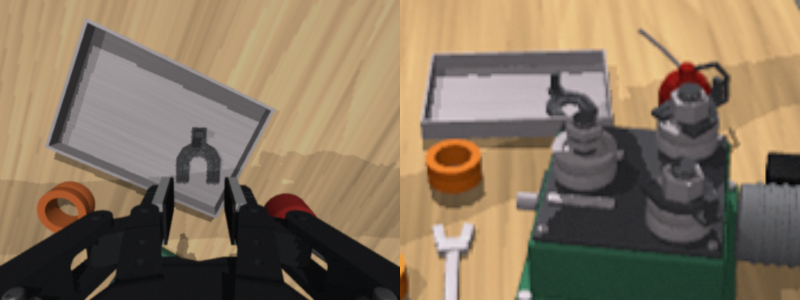

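```bash
python3 -m crank '[-0.1,0,0,-0.98, -0.1,0,0,-0.98, -0.1,0,0,-0.98, -0.1,0,0,-0.98, -0.1,0,0,-0.98, 0,0,0,-0.98, 0,0,0,-0.98, 0,0,0,0]' 1 30; python3 st.py; python3 -m crank '[0,-0.95,0.265,0, 0,-0.95,0.265,0, 0,-0.95,0.265,0, 0,-0.95,0.265,0, 0,-0.95,0.265,0, 0,-0.95,0.265,0, 0,-0.95,0.265,0, 0,-0.95,0.265,0]'; python3 -m crank '[0,0,0,0,0,0,0,0,0,0,0,0]'; python3 st.py
python3 - <<'E'
from h import *
cap('wrist','w10');c=cal('wrist');o=robot.observe();print({k:(v if np.isscalar(v) else list(np.array(v).round(5))) for k,v in c.items()})
S=cv2.imread('pics/w10.png')
cv2.imwrite('pics/w10c.png',cv2.resize(S[110:310,150:360],None,fx=3,fy=3,interpolation=cv2.INTER_CUBIC))
M=R.from_quat(o['eef_rot']).as_matrix();print('d tool',(M.T@(np.array([572.8,10.2,113])-o['tool_pos'])).round(2))
E
```

```text
time_s: 21.5
tool_pos: [553.6, 326.3, 219.3]
eef_rot: [0.077, 0.703, -0.078, 0.702]
contact_force: [-0.3, 0.0, -0.0]
gripper_width: 85.4
yaw 77.45 T [-0.011 -0.012  0.   ] F [-0.3  0.  -0. ] w 85.4 q7 0.829 z [553.6 326.3 219.3] t 21.5
time_s: 22.3
tool_pos: [569.6, 10.0, 219.7]
eef_rot: [0.08, 0.703, -0.08, 0.702]
contact_force: [0.7, 0.1, 0.0]
gripper_width: 85.7
time_s: 22.6
tool_pos: [569.9, 12.8, 219.6]
eef_rot: [0.078, 0.703, -0.078, 0.703]
contact_force: [0.4, 0.2, -0.2]
gripper_width: 85.6
yaw 77.3 T [ 0.007  0.041 -0.003] F [ 0.4  0.2 -0.2] w 85.6 q7 1.34 z [569.9  12.8 219.6] t 22.6
{'fov_y': 61.81237426167016, 'cx': 254.50247804928702, 'cy': 189.70813301986132, 'position': [np.float64(507.1152), np.float64(28.1344), np.float64(363.32248)], 'orientation': [np.float64(-0.10182), np.float64(-0.08152), np.float64(0.6197), np.float64(0.77392)]}
d tool [106.67  -2.31   3.5 ]
```

View pics/w10c.png

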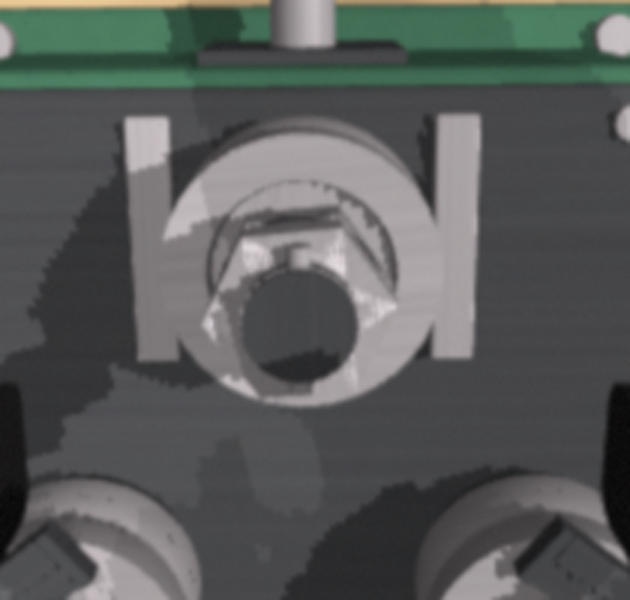

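Run:
```python
from h import *
cw,cd=cal('wrist'),cal('side')
def tri(a,b):
    p1=np.array(cw['position']);p2=np.array(cd['position'])
    d1=ray(cw,*a,0)-p1;d2=ray(cd,*b,0)-p2
    s=np.linalg.lstsq(np.c_[d1,-d2],p2-p1,rcond=None)[0]
    q1=p1+s[0]*d1;q2=p2+s[1]*d2
    return np.round((q1+q2)/2,1),np.linalg.norm(q1-q2).round(1)
w=lambda u,v:(150+u/3,110+v/3); s=lambda u,v:(185+u/4,130+v/4)
print(tri(w(125,118),s(240,303)),tri(w(168,117),s(245,293)),tri(w(137,360),s(355,318)),tri(w(178,360),s(357,303)))
c=cw;f=lambda u,v,z: ray(c,*w(u,v),z).round(1)
print('shaft',f(300,325,179)); print('roll ctr top', (f(163,250,142)+f(440,250,142))/2, f(300,407,142))
print('nut',(f(205,320,171)+f(396,308,171))/2)
```

```text
(array([530.4, -29.3, 104.1]), np.float64(0.7)) (array([533.4, -18.2, 102.4]), np.float64(0.4)) (array([598.4, -45.3, 101.9]), np.float64(2.5)) (array([600.6, -33.4, 103.4]), np.float64(2.2))
shaft [572.3  10.7 179. ]
roll ctr top [566.95  11.8  142.  ] [606.6   2.4 142. ]
nut [572.7  10.6 171. ]
```

```bash
python3 -m crank '[0.3,-0.044,0.08,0, 0.6,0,0,0, 0.6,0,0,0, 0.4,0,0,0, 0.2,0,0,0, 0,0,0,0, 0,0,0,0, 0,0,0,0]'; python3 st.py
python3 - <<'E'
from h import *
cap('wrist','w11');c=cal('wrist');o=robot.observe();
S=cv2.imread('pics/w11.png');cv2.imwrite('pics/w11c.png',cv2.resize(S,(640,480)))
M=R.from_quat(o['eef_rot']).as_matrix();print('d tool',(M.T@(np.array([572.6,10.4,115])-o['tool_pos'])).round(2))
print(M.round(4))
E
```

```text
time_s: 23.45
tool_pos: [573.5, 9.3, 136.7]
eef_rot: [0.078, 0.702, -0.078, 0.703]
contact_force: [0.1, -0.9, 0.4]
gripper_width: 85.4
yaw 77.35 T [-0.03   0.007 -0.   ] F [ 0.1 -0.9  0.4] w 85.4 q7 1.368 z [573.5   9.3 136.7] t 23.45
d tool [21.78  0.96 -1.06]
[[ 1.600e-03  2.191e-01  9.757e-01]
 [ 1.000e-04  9.757e-01 -2.191e-01]
 [-1.000e+00  5.000e-04  1.500e-03]]
```

View pics/w11c.png

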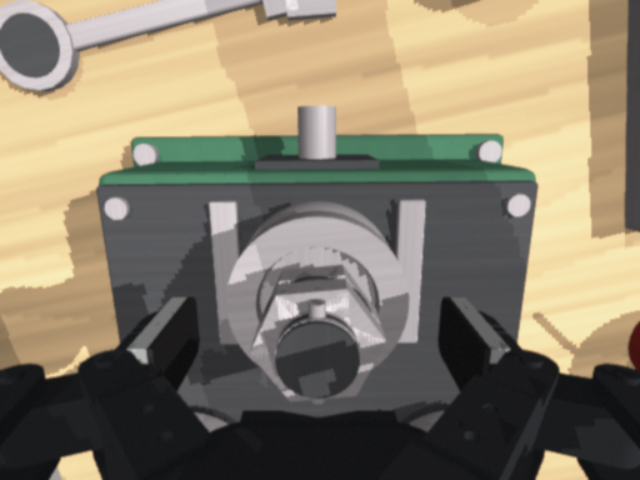

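```bash
python3 -m crank '[0.2,0.02,-0.025,0, 0.2,0,0,0, 0.12,0,0,0, 0,0,0,0, 0,0,0,0]'; python3 st.py;python3 -m crank '[0,0,0,0, 0,0,0,0]'; python3 st.py
```

```text
time_s: 24.0
tool_pos: [572.0, 10.1, 114.9]
eef_rot: [0.078, 0.703, -0.078, 0.703]
contact_force: [0.4, 0.6, 1.1]
gripper_width: 85.4
yaw 77.34 T [-0.006 -0.008  0.014] F [0.4 0.6 1.1] w 85.4 q7 1.371 z [572.   10.1 114.9] t 24.0
time_s: 24.2
tool_pos: [572.2, 10.2, 115.4]
eef_rot: [0.078, 0.703, -0.078, 0.703]
contact_force: [-0.1, 0.3, -0.0]
gripper_width: 85.4
yaw 77.35 T [-0.022  0.053 -0.066] F [-0.1  0.3 -0. ] w 85.4 q7 1.371 z [572.2  10.2 115.4] t 24.2
```

```bash
python3 -m crank '[0,0,0,0, 0,0,0,0, 0,0,0,0]' 0.83 20; python3 st.py;python3 -m crank '[0,0,0,0, 0,0,0,0]' 0.81; python3 st.py;python3 -m crank '[0,0,0,0, 0,0,0,0]' 0.795; python3 st.py; python3 -m crank '[0,0,0,0, 0,0,0,0]' 0.78; python3 st.py
```

```text
time_s: 24.5
tool_pos: [572.1, 10.1, 115.2]
eef_rot: [0.078, 0.703, -0.078, 0.703]
contact_force: [0.0, -0.2, 1.0]
gripper_width: 70.9
yaw 77.34 T [-0.059  0.027 -0.028] F [ 0.  -0.2  1. ] w 70.9 q7 1.371 z [572.1  10.1 115.2] t 24.5
time_s: 24.7
tool_pos: [572.0, 9.8, 115.2]
eef_rot: [0.078, 0.703, -0.078, 0.703]
contact_force: [0.5, -1.8, 2.0]
gripper_width: 69.4
yaw 77.33 T [-0.432  0.01  -0.001] F [ 0.5 -1.8  2. ] w 69.4 q7 1.371 z [572.    9.8 115.2] t 24.7
time_s: 24.9
tool_pos: [572.0, 9.7, 115.5]
eef_rot: [0.078, 0.703, -0.078, 0.703]
contact_force: [-1.8, -1.5, 5.9]
gripper_width: 68.2
yaw 77.32 T [-0.553  0.365 -0.109] F [-1.8 -1.5  5.9] w 68.2 q7 1.371 z [572.    9.7 115.5] t 24.9
time_s: 25.1
tool_pos: [572.1, 9.7, 115.5]
eef_rot: [0.078, 0.703, -0.078, 0.703]
contact_force: [-2.9, -2.5, 7.1]
gripper_width: 67.7
yaw 77.31 T [-0.574  0.401 -0.082] F [-2.9 -2.5  7.1] w 67.7 q7 1.371 z [572.1   9.7 115.5] t 25.1
```

```bash
python3 -m crank '[0,0,0,0, 0,0,0,0]' 0.7 40; python3 st.py; python3 -m crank '[-0.02,0,0,0, -0.02,0,0,0]'; python3 st.py;  python3 -m crank '[-0.04,0,0,0, -0.05,0,0,0, 0,0,0,0]'; python3 st.py
```

```text
time_s: 25.3
tool_pos: [572.0, 9.7, 115.8]
eef_rot: [0.078, 0.703, -0.078, 0.703]
contact_force: [-2.7, -2.2, 10.1]
gripper_width: 67.2
yaw 77.3 T [-0.526  0.626 -0.178] F [-2.7 -2.2 10.1] w 67.2 q7 1.371 z [572.    9.7 115.8] t 25.3
time_s: 25.5
tool_pos: [571.6, 10.2, 116.2]
eef_rot: [0.078, 0.703, -0.078, 0.702]
contact_force: [0.9, -0.8, -5.7]
gripper_width: 67.1
yaw 77.35 T [-0.245 -0.107  0.039] F [ 0.9 -0.8 -5.7] w 67.1 q7 1.371 z [571.6  10.2 116.2] t 25.5
time_s: 25.8
tool_pos: [572.0, 10.3, 120.4]
eef_rot: [0.078, 0.703, -0.078, 0.703]
contact_force: [-0.4, -0.0, -3.9]
gripper_width: 67.0
yaw 77.35 T [-0.209  0.122  0.01 ] F [-0.4 -0.  -3.9] w 67.0 q7 1.37 z [572.   10.3 120.4] t 25.8
```

```bash
python3 -m crank '[-0.07,0,0,0, -0.08,0,0,0, -0.08,0,0,0, -0.08,0,0,0]'; python3 st.py; python3 -m crank '[-0.08,0,0,0, -0.08,0,0,0, -0.08,0,0,0, -0.08,0,0,0, -0.08,0,0,0]'; python3 st.py
```

```text
time_s: 26.2
tool_pos: [572.0, 10.3, 133.1]
eef_rot: [0.078, 0.703, -0.078, 0.703]
contact_force: [0.3, -0.1, -5.0]
gripper_width: 67.5
yaw 77.35 T [-0.018  0.044 -0.033] F [ 0.3 -0.1 -5. ] w 67.5 q7 1.367 z [572.   10.3 133.1] t 26.2
time_s: 26.7
tool_pos: [572.1, 10.2, 149.0]
eef_rot: [0.078, 0.703, -0.078, 0.703]
contact_force: [-0.5, -0.4, -5.0]
gripper_width: 67.0
yaw 77.34 T [-0.023 -0.029  0.043] F [-0.5 -0.4 -5. ] w 67.0 q7 1.363 z [572.1  10.2 149. ] t 26.7
```

```bash
python3 -m crank '[-0.1,0,0,0, -0.12,0,0,0, -0.14,0,0,0, -0.15,0,0,0, -0.15,0,0,0, -0.15,0,0,0, -0.15,0,0,0, -0.15,0,0,0]'; python3 st.py; python3 -m crank '[-0.25,0,0,0, -0.3,0,0,0, -0.2,0,0,0]'; python3 st.py
python3 - <<'E'
from h import *
cap('side','s12');d=cv2.imread('pics/s12.png')
cv2.imwrite('pics/s12c.png',cv2.resize(d[80:250,180:355],None,fx=3.5,fy=3.5,interpolation=cv2.INTER_CUBIC))
E
```

```text
time_s: 27.5
tool_pos: [572.0, 10.2, 193.7]
eef_rot: [0.078, 0.703, -0.078, 0.703]
contact_force: [0.0, 0.1, -5.2]
gripper_width: 67.2
yaw 77.35 T [ 0.039 -0.056 -0.003] F [ 0.   0.1 -5.2] w 67.2 q7 1.352 z [572.   10.2 193.7] t 27.5
time_s: 27.8
tool_pos: [572.4, 10.1, 224.6]
eef_rot: [0.078, 0.702, -0.078, 0.703]
contact_force: [0.2, -0.3, -4.9]
gripper_width: 67.0
yaw 77.34 T [-0.019 -0.043 -0.016] F [ 0.2 -0.3 -4.9] w 67.0 q7 1.345 z [572.4  10.1 224.6] t 27.8
```

View pics/s12c.png

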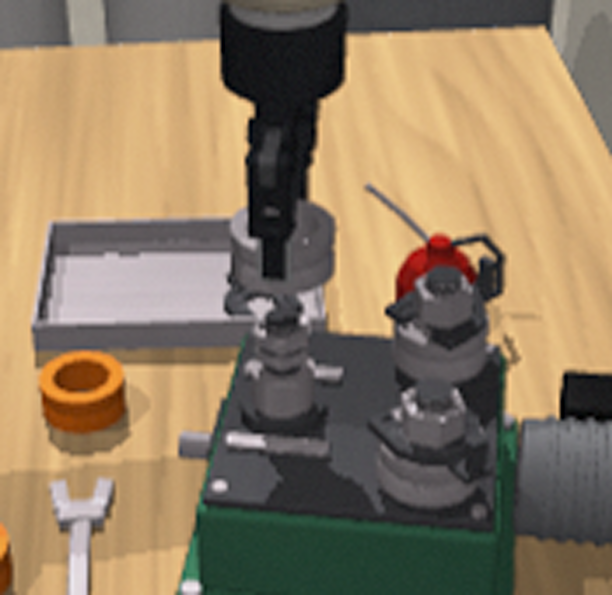

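```bash
python3 -m crank '[0,0.37,-0.26,0, 0,0.74,-0.52,0, 0,0.74,-0.52,0, 0,0.74,-0.52,0, 0,0.74,-0.52,0, 0,0.74,-0.52,0, 0,0.74,-0.52,0, 0,0.74,-0.52,0]'; python3 -m crank '[0,0.74,-0.52,0, 0,0.39,-0.26,0, 0,0,0,0, 0,0,0,0]'; python3 st.py
python3 - <<'E'
from h import *
cap('wrist','w13');cap('scene','c13');a=cv2.imread('pics/w13.png');b=cv2.imread('pics/c13.png')
cv2.imwrite('pics/x13.png',np.hstack([cv2.resize(a,(400,300)),cv2.resize(b[80:290,180:460],(400,300))]))
E
```

```text
time_s: 28.65
tool_pos: [467.8, 262.2, 223.4]
eef_rot: [0.078, 0.703, -0.078, 0.703]
contact_force: [0.5, 0.3, -5.5]
gripper_width: 66.7
time_s: 29.05
tool_pos: [447.9, 311.8, 223.1]
eef_rot: [0.077, 0.703, -0.078, 0.703]
contact_force: [-0.3, -0.4, -3.7]
gripper_width: 67.3
yaw 77.39 T [ 0.017 -0.1   -0.036] F [-0.3 -0.4 -3.7] w 67.3 q7 0.72 z [447.9 311.8 223.1] t 29.05
```

View pics/x13.png

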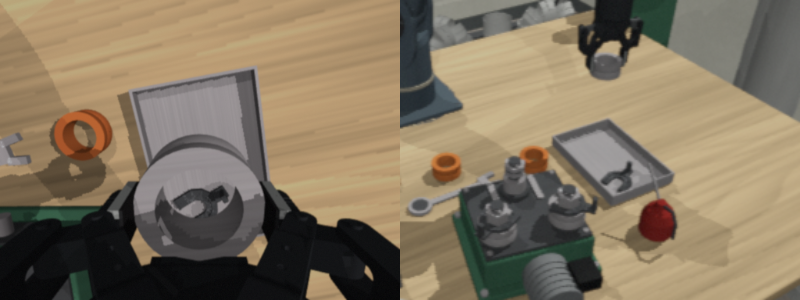

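```bash
python3 -m crank '[0.5,0,0,0, 0.7,0,0,0, 0.7,0,0,0, 0.7,0,0,0, 0.7,0,0,0, 0.7,0,0,0, 0.5,0,0,0, 0.3,0,0,0]'; python3 -m crank '[0,0,0,0, 0,0,0,0]'; python3 st.py; python3 -m crank '[0.06,0,0,0, 0.06,0,0,0, 0.06,0,0,0, 0,0,0,0]'; python3 st.py
```

```text
time_s: 29.95
tool_pos: [448.2, 310.4, 29.7]
eef_rot: [0.078, 0.703, -0.079, 0.702]
contact_force: [0.8, 1.2, -4.3]
gripper_width: 66.9
time_s: 30.15
tool_pos: [448.6, 311.6, 31.8]
eef_rot: [0.078, 0.703, -0.078, 0.703]
contact_force: [0.7, 0.8, -4.8]
gripper_width: 66.8
yaw 77.29 T [ 0.041 -0.035  0.017] F [ 0.7  0.8 -4.8] w 66.8 q7 0.754 z [448.6 311.6  31.8] t 30.15
time_s: 30.55
tool_pos: [447.8, 311.9, 23.9]
eef_rot: [0.078, 0.703, -0.078, 0.703]
contact_force: [-0.4, -0.3, -6.0]
gripper_width: 66.9
yaw 77.35 T [-0.011 -0.033  0.   ] F [-0.4 -0.3 -6. ] w 66.9 q7 0.755 z [447.8 311.9  23.9] t 30.55
```

```bash
python3 -m crank '[0.08,0,0,0, 0.08,0,0,0, 0.06,0,0,0, 0,0,0,0, 0,0,0,0]'; python3 st.py; python3 -m crank '[0.03,0,0,0, 0.02,0,0,0, 0,0,0,0]'; python3 st.py
```

```text
time_s: 31.05
tool_pos: [447.9, 311.8, 15.0]
eef_rot: [0.078, 0.703, -0.078, 0.703]
contact_force: [0.6, -0.5, -4.8]
gripper_width: 67.1
yaw 77.34 T [ 0.022 -0.003  0.026] F [ 0.6 -0.5 -4.8] w 67.1 q7 0.757 z [447.9 311.8  15. ] t 31.05
time_s: 31.35
tool_pos: [447.9, 311.8, 13.1]
eef_rot: [0.078, 0.703, -0.078, 0.703]
contact_force: [0.1, 0.4, -5.4]
gripper_width: 67.1
yaw 77.34 T [-0.005 -0.012 -0.006] F [ 0.1  0.4 -5.4] w 67.1 q7 0.757 z [447.9 311.8  13.1] t 31.35
```

```bash
python3 -m crank '[0.03,0,0,0, 0.02,0,0,0, 0,0,0,0]'; python3 st.py; python3 -m crank '[0.02,0,0,0, 0,0,0,0]'; python3 st.py;  python3 -m crank '[0.02,0,0,0, 0,0,0,0]'; python3 st.py
```

```text
time_s: 31.65
tool_pos: [447.9, 311.8, 11.0]
eef_rot: [0.078, 0.703, -0.078, 0.703]
contact_force: [1.2, -0.4, -5.4]
gripper_width: 67.0
yaw 77.34 T [-0.019  0.021  0.017] F [ 1.2 -0.4 -5.4] w 67.0 q7 0.757 z [447.9 311.8  11. ] t 31.65
time_s: 31.85
tool_pos: [447.9, 311.8, 10.2]
eef_rot: [0.078, 0.703, -0.078, 0.703]
contact_force: [0.6, 0.7, -5.2]
gripper_width: 66.8
yaw 77.34 T [ 0.003 -0.05   0.019] F [ 0.6  0.7 -5.2] w 66.8 q7 0.757 z [447.9 311.8  10.2] t 31.85
time_s: 32.05
tool_pos: [448.0, 311.9, 9.9]
eef_rot: [0.078, 0.703, -0.078, 0.703]
contact_force: [-1.4, 0.1, 1.9]
gripper_width: 67.3
yaw 77.34 T [-0.283  0.329  0.025] F [-1.4  0.1  1.9] w 67.3 q7 0.757 z [448.  311.9   9.9] t 32.05
```

Touchdown. I'll open and lift off.

```bash
python3 -m crank '[0,0,0,0, 0,0,0,0, 0,0,0,0]' 0.9; python3 st.py; python3 -m crank '[0,0,0,0, -0.2,0,0,0, -0.5,0,0,0, -0.8,0,0,0, -1,0,0,0, -1,0,0,0, -1,0,0,0]' 1; python3 -m crank '[-0.5,0,0,0, 0,0,0,0, 0,0,0,0]'; python3 st.py
python3 - <<'E'
from h import *
cap('wrist','w14');cap('side','s14');cap('scene','c14')
a=cv2.imread('pics/w14.png');d=cv2.imread('pics/s14.png')
cv2.imwrite('pics/x14.png',np.hstack([cv2.resize(a,(400,300)),cv2.resize(d[120:250,180:355],(400,300),interpolation=cv2.INTER_CUBIC)]))
cv2.imwrite('pics/nut14.png',cv2.resize(d[150:220,240:340],None,fx=7,fy=7,interpolation=cv2.INTER_CUBIC))
E
```

```text
time_s: 32.35
tool_pos: [448.2, 312.0, 9.7]
eef_rot: [0.078, 0.703, -0.078, 0.703]
contact_force: [-0.1, -0.0, -0.3]
gripper_width: 77.0
yaw 77.34 T [-0.045  0.03   0.049] F [-0.1 -0.  -0.3] w 77.0 q7 0.757 z [448.2 312.    9.7] t 32.35
time_s: 33.05
tool_pos: [447.7, 311.6, 191.8]
eef_rot: [0.078, 0.703, -0.078, 0.703]
contact_force: [1.4, 1.0, 0.0]
gripper_width: 85.3
time_s: 33.35
tool_pos: [447.8, 311.8, 209.9]
eef_rot: [0.078, 0.703, -0.078, 0.703]
contact_force: [-0.3, 0.3, -0.4]
gripper_width: 85.3
yaw 77.34 T [0.002 0.037 0.037] F [-0.3  0.3 -0.4] w 85.3 q7 0.724 z [447.8 311.8 209.9] t 33.35
```

View pics/x14.png

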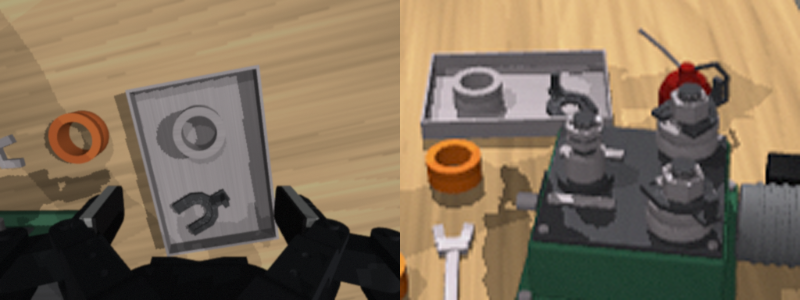

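View pics/nut14.png

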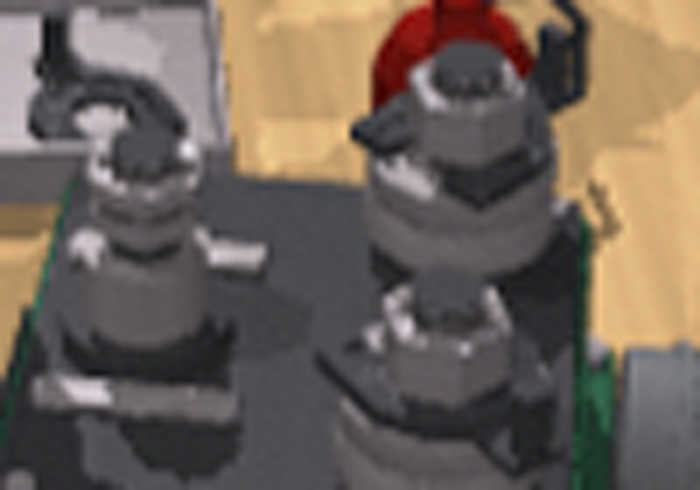

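Run:
```python
from h import *
print(robot.observe()['time_s'],robot.sign_off())
```

```text
the job is handed in; nothing more can be done
33.5 None
```

The job is done and handed in at 33.5 s of the 72 s allowed. No verdict was reported.

- **Nut:** I gripped it on its flats and turned it clockwise about 126° at a steady 0.5 N m or so. Torque then rose to 0.89 N m within the last step, with no jump in the side force. I took that as the pin, backed off about 1° and let go.
- **Washer:** I drew it out by its lug along its slot, with under 3 N sideways and light pressure downwards. I then laid it flat in the tray; the wrist felt about 14 N at touchdown.
- **Roll:** I lifted it straight up over the nut, feeling only its weight (about 5 N). I set it down flat in the tray with about 2 N at contact and released it.

**Last checks:** The final pictures show the roll standing flat and the washer lying flat in the tray. The gripper is clear at z = 210 mm. The oil can, spanner and rear shafts look unmoved; I did not check the bin and coupling closely at the end.

**Not confirmed:** The nut's height at the pin rests on the felt stop, the rotation and the washer sliding out freely. I did not measure it in a picture. None of the checks failed or disagreed beyond 1–2 mm of reading noise in the tool position.

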